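Find the high spot of a spool flange

ROBOT

A 6-joint arm with a two-finger parallel gripper is mounted at the origin on the work surface. World frame = base frame: x ahead of the robot, y to its left, z up, the work surface at z = 0. Lengths are in m, angles in rad, forces in N, time in s.
With the tool pointing down it reaches from about 0.425 to 0.95 m from the base axis. Payload 3.5 kg.
Tool frame: the origin (TCP) lies between the finger pads; the fingertips stand 25 mm ahead of it and the grasp point (between the pads) lies 6 mm ahead of it (ctrl.finger_overhang is the distance from the TCP to the fingertips, in m); x points along the fingers, y is the direction in which the jaws open and shut, and the axes are right-handed (so a half turn about x gives the same grasp; the last joint's range is limited). The gripper opens to 85 mm and grips with 20 to 120 N. Pads are 22 mm wide; open, the fingers measure 114 mm over their backs; the gripper's body (76 mm by 85 mm) begins 54 mm behind the grasp point. The pads swing forward as they close: fully open they stand 13 mm farther back than shut.
Start: joints at [-1.354, 0.286, 1.577, -0, 1.279, -0.15], TCP at [0.242, -0.63, 0.256] pointing down, gripper open.
Joint ranges: [-2.77, 2.77], [-0.9, 2.22], [0.21, 2.48], [-1.53, 4.67], [0.24, 2.81], [-2.84, 2.84]. Speed limits (rad/s): [2.79, 2.79, 3.14, 3.14, 3.14, 3.14].

INTERFACE

Orientations are given as a unit quaternion [x, y, z, w].
In Python, from plant import ctrl gives the robot as it stands.
- The arm moves only by the tool play_rows, never from a script. Its argument "targets" is a list of rows, each an object with "delta_pos": the shift along the world's x, y, z normalised to -1 to 1, where 1 is 1000 mm, a list of three; "delta_rot": the turn, a rotation vector about the world's x, y, z normalised to -1 to 1, where 1 is pi rad, a list of three; "claw": the finger opening in mm, from 0 to 85.4. In form: [{"delta_pos": [tx, ty, tz], "delta_rot": [wx, wy, wz], "claw": claw}, ...]. A call has 1 to 20 rows; each row is the pose to reach, as a shift and turn from the pose measured when the call began, turning the shorter way round; what a row does not reach only later rows make up. A row lasts 1/12 s, in which the tool goes at most 41.7 mm and 7.16 degrees, less where a joint would pass 70% of its speed; a pose out of reach is approached as far as the arm can. A call with a number of a shift or a turn outside -1 to 1 is refused whole. A call with a gripper value outside its range is refused whole. The fingers move at their own pace and stop on an object; "newtons" is the grip in N (left out, the last holds). Time passes only in rows, so rows that repeat a pose let the fingers close. It gives the time, the measured TCP pose, the force and the opening at its end, in the units of the state.
- ctrl.get_state(): the state, without advancing time (a new reading comes with each control period).
- ctrl.read_camera(name): name is "scene" or "top" or "wrist"; returns the picture (384x512x3 uint8, blue, green, red); there is no depth.
- ctrl.calibration(name): a dict with "fx", "fy", "cx", "cy" (pixels), "camera_from_world" (4x4, takes a point from world to camera coordinates). Camera axes: x right, y down, z forward; pixel columns grow to the right and rows downward; lengths in m; the calibration is good to about 2 mm. A picture is of the moment at which its call begins: read the wrist's pose just before it. calibration takes no time and is no camera call; for the wrist camera it gives the pose at the moment of the call.
- ctrl.sign_off(): hands the job in, once; it reports no verdict.
The state is a dict: "time": time; "qpos": joint angles; "dq": joint speeds; "joint_efforts": joint torques, N m; "eef_pos": TCP position; "tcp_rot": TCP orientation; "contact_force": force on the tool from outside, world axes, zero at the start; "wrist_torque": the same for the moment, N m; "opening": opening from 0.0 (shut) to 1.0 (fully open).
Only numpy, scipy, OpenCV 4.12 (cv2) and the standard library are available. Lean on these libraries where they do the work, as an engineer would, in place of code of your own. Each camera call takes 0.05 s, during which the arm holds its last target. There are 200 camera calls.

TASK

Swing the gauge in by its orange knob as far as it goes so that its pointer stands at the rim of the white spool, then turn the spool slowly by the black crank knob, feeling for the one high spot of the rim. Stop and let go with the crest of the high spot resting right under the pointer, so that it can be marked. Hold the crank lightly and turn it gently, and leave the printed cacti and the screwdriver where they are.

Things in the scene. Friction and masses are not known exactly. Their poses are not given: they have to be found in the camera images.
- stand: Fixed aluminium base plate, 160 x 400 x 12 mm, that carries the spool and the gauge. Origin on the table surface. Its y axis runs from the spool towards the gauge: the spool's vertical spindle axis stands at y = -90 mm, the gauge's vertical pivot at y = +85 mm (both at x = 0). z is up.
- wheel: Empty white spool lying flat on a vertical spindle, a red crank bar clamped across its top. Origin on the spindle axis at table height; z up; x axis along the bar to the black knob. It turns without end either way against a steady bearing drag of 0.2 N m (3 N at the knob) and stays where it is left. The bar is clamped at no known angle to the flange below it.
- flange (a point): Centre of the spool's top flange, on the spindle axis: 200 mm across, 8 mm thick. ONE smooth bump on its edge (45 mm arc radius) is 4 mm proud at the crest and fades out 14 degrees either side; it starts 50 degrees or more from the pointer. Under the pointer, turning is harder by up to 3 N at the knob as the bump climbs, as usual at the crest, as much easier as it leaves.
- crank_knob (a point): Centre of the black crank knob: upright free-spinning round grip, 18 mm diameter, 45 mm tall (from 92 to 137 mm over the table), 70 mm from the spindle axis, on the red crank bar. The bar's top is at 92 mm. Grip it lightly, under 25 N a finger.
- gauge: Blue gauge arm on a vertical pivot. Origin on the pivot at table height, z up; the pointer lies along its -y, the orange knob along its +y. Home: its y parallel to the stand's y, the pointer aimed at the spindle, the arm on a firm stop. It starts swung out anticlockwise (from above) by 0.6 to 1.0 rad: turn it clockwise, 2 to 6 N at the knob (friction less a light spring).
- dial (a point): Middle of the white dial, 48 mm across, on the gauge's pivot. Its red needle turns anticlockwise, 0 to about 1.5 rad, as the pointer is pressed back. The red pointer tip (5 mm radius, 75 mm from the pivot, 80 mm over the table) clears the round rim by 0.5 mm; its spring and the parts' give make about 5 N per mm of bump beyond that, 17 N on the crest.
- gauge_knob (a point): Centre of the orange gauge knob: upright free-spinning round grip, 18 mm diameter, 45 mm tall (from 88 to 133 mm over the table), 60 mm from the gauge's pivot.
- cactus_a_mid (a point): Middle of a green printed cactus in a brown pot, 46 mm across, 70 mm tall, standing loose on the table. Leave it alone.
- cactus_b_mid (a point): Middle of a green printed cactus in a brown pot, 46 mm across, 60 mm tall, standing loose on the table. Leave it alone.
- screwdriver: Loose screwdriver, 150 mm long, lying on the table. Leave it alone.

How it is judged:
By the outcome, as a careful person would: the job done as asked, in the order asked, and still so for the second after the job is handed in, with the robot touching nothing.
It also fails if it takes over 72 s, if anything falls off the work surface, if the arm or the gripper's body presses on something with over 40 N, if the wrist force passes 120 N, or if a joint passes its speed limit or range.

## Working session

There is one attempt and no reset: what is moved stays moved. The work goes in short steps, Python scripts to look and compute and a tool call to move; the robot and the scene stay as the last step left them, time stands still between calls to the robot, and variables do not carry over. Pictures are saved under pics/ and viewed, about 8 in all and at most 12, crops included, and the job is handed in when it is done.

Besides the shell and the picture viewer there is one more tool, called after "Emit:" as name([rows], argument=value, ...), one row to a line, values as JSON. play_rows: Moves the arm, as the interface text tells. Its arguments: {"type":"object","properties":{"targets":{"type":"array"},"newtons":{"type":"number"}},"required":["targets"]}

```bash
mkdir -p pics; ls
python3 - <<'E'
from plant import ctrl
import cv2,json
s=ctrl.get_state();print(s)
for n in("top","scene"):
    im=ctrl.read_camera(n);cv2.imwrite(f"pics/{n}0.png",im)
    c=ctrl.calibration(n);print(n,c)
E
```

```text
pics
{'time': 0.0, 'qpos': array([-1.35400156e+00,  2.87211158e-01,  1.57815072e+00, -1.17427351e-05,
        1.27858309e+00, -1.50000847e-01]), 'dq': array([ 0.00148463, -0.00056541, -0.00026275, -0.00087074,  0.00114609,
        0.00096949]), 'joint_efforts': array([-2.64784605e-03, -4.05988955e+01, -2.92624587e+01, -1.49307903e-04,
        5.97329563e-03, -2.83448998e-06]), 'eef_pos': array([ 0.24197021, -0.62951345,  0.25493099]), 'tcp_rot': array([-0.69521595, -0.12978825,  0.69527944, -0.1281261 ]), 'contact_force': array([-0.73962739,  0.57089342, -0.42419353]), 'wrist_torque': array([-0.01442115, -0.00678527, -0.01160293]), 'opening': 0.9999684501189431}
top {'fx': 379.4760441877917, 'fy': 379.4760441877917, 'cx': 255.0491191287152, 'cy': 190.7219628775088, 'camera_from_world': array([[ 0.0242302 , -0.99915109,  0.03331666,  0.01315685],
       [-0.98220246, -0.03000179, -0.18541366,  0.60797426],
       [ 0.18625582, -0.0282311 , -0.9820956 ,  0.64695443],
       [ 0.        ,  0.        ,  0.        ,  1.        ]])}
scene {'fx': 361.00509876564365, 'fy': 361.00509876564365, 'cx': 251.37807821974104, 'cy': 195.19200860048406, 'camera_from_world': array([[ 0.70233871,  0.71170594,  0.01396427, -0.42780667],
       [ 0.52680349, -0.50647645, -0.6826124 , -0.23935418],
       [-0.47874672,  0.48678153, -0.73064719,  1.04191699],
       [ 0.        ,  0.        ,  0.        ,  1.        ]])}
```

View pics/top0.png

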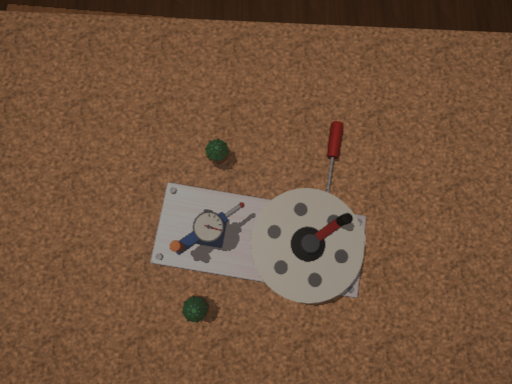

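View pics/scene0.png

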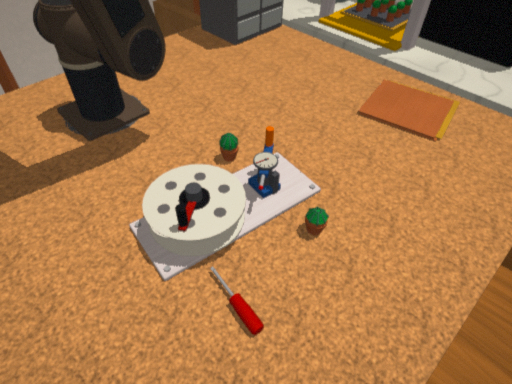

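```bash
cat > h.py <<'E'
import numpy as np,cv2
from plant import ctrl
def ray(c,u,v,z):
    T=c["camera_from_world"];R=T[:3,:3];o=-R.T@T[:3,3]
    d=R.T@np.array([(u-c["cx"])/c["fx"],(v-c["cy"])/c["fy"],1]);return o+d*(z-o[2])/d[2]
def proj(c,p):
    q=c["camera_from_world"]@np.append(p,1);return np.array([c["fx"]*q[0]/q[2]+c["cx"],c["fy"]*q[1]/q[2]+c["cy"]])
E
python3 - <<'E'
from h import *
c=ctrl.calibration("top")
P={}
for n,u,v,z in[("s1",173,190,.013),("s2",159,257,.013),("s3",361,222,.013),("s4",351,289,.013),("gk",176,246,.133),("ck",345,219,.137),("dial",209,228,.11),("tip",242,205,.08),("ca",217,150,.06),("cb",195,309,.05),("flange",307.5,245,.085)]:
    P[n]=ray(c,u,v,z);print(n,P[n].round(4))
im=cv2.imread("pics/top0.png")
cv2.imwrite("pics/topc.png",cv2.resize(im[170:310,140:380],None,fx=3.3,fy=3.3,interpolation=cv2.INTER_CUBIC))
E
```

```text
s1 [0.6122 0.1892 0.013 ]
s2 [0.4825 0.2072 0.013 ]
s3 [ 0.5597 -0.1806  0.013 ]
s4 [ 0.4318 -0.1579  0.013 ]
gk [0.4994 0.1558 0.133 ]
ck [ 0.5498 -0.1156  0.137 ]
dial [0.5315 0.1068 0.11  ]
tip [0.5764 0.053  0.08  ]
ca [0.6823 0.1032 0.06  ]
cb [0.3938 0.1301 0.05  ]
flange [ 0.5088 -0.063   0.085 ]
```

View pics/topc.png

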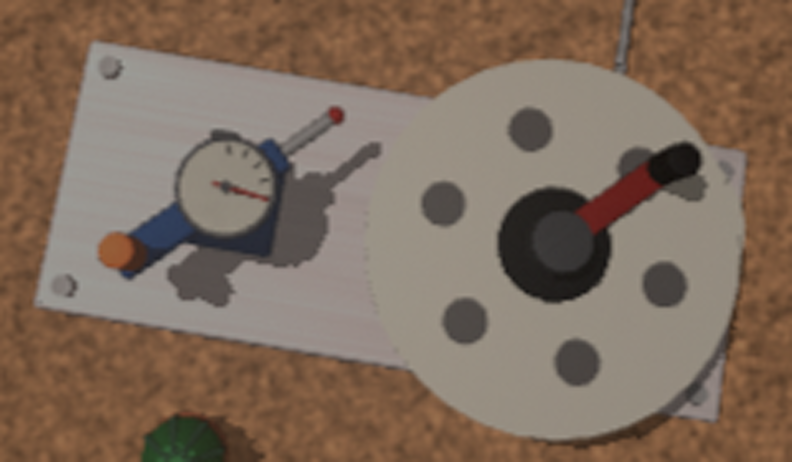

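Run:
```python
from h import *
from scipy.optimize import least_squares
c=ctrl.calibration("top")
k=lambda a,b,z:ray(c,140+(a+.5)/3.3-.5,170+(b+.5)/3.3-.5,z)
C=[k(a,b,.012) for a,b in[(92,42),(35,305),(745,152),(717,418)]]
print(np.round(C,4))
im=cv2.imread("pics/top0.png").astype(np.float32)
# spool flange edge: radial profiles about guess, biggest gradient near r=100mm
ctr=np.array([.5088,-.063])
pts=[]
sat=im.max(2)-im.min(2); g=im[:,:,0]
A=np.radians(np.arange(0,360,2));R=np.arange(.085,.118,.0005)
z=.084
for a in A:
    q=np.array([proj(c,[ctr[0]+r*np.cos(a),ctr[1]+r*np.sin(a),z]) for r in R]).astype(np.float32)
    pr=cv2.remap(g,q[:,0][None],q[:,1][None],cv2.INTER_LINEAR)[0]
    d=np.abs(np.gradient(cv2.GaussianBlur(pr[None],(0,0),3)[0])); d[:3]=0;d[-3:]=0
    i=d.argmax(); pts.append((R[i],d[i]))
pts=np.array(pts);r=pts[:,0]
f=lambda p:p[0]+p[1]*np.cos(A)+p[2]*np.sin(A)-r
s=least_squares(f,[.1,0,0],loss="soft_l1",f_scale=.001)
print(s.x, ctr+s.x[1:])
res=-f(s.x)*1000
for i in range(0,180,15):print(i*2,res[i:i+15].round(1))
```

```text
[[ 0.6273  0.2011  0.012 ]
 [ 0.4727  0.2232  0.012 ]
 [ 0.5724 -0.19    0.012 ]
 [ 0.4185 -0.1692  0.012 ]]
[0.09997795 0.00239115 0.00075266] [ 0.51119115 -0.06224734]
0 [-0.4 -0.4 -0.4 -0.4 -0.5  0.   0.  -0.5 -0.5 -0.5 -0.5 -0.5 -0.5 -1.
 -0.9]
30 [-0.9 -0.9 -0.4 -0.9 -0.8  0.2  4.7  9.8 13.3 -0.6 -1.1 -0.5  0.  -1.4
 -0.4]
60 [ 3.7 10.7  3.3  7.4  8.9 11.5 13.6 14.1 -1.8 -0.2 14.9  0.9  0.5 10.1
 -0.8]
90 [-0.7  0.4  0.4  0.5  1.1 -0.8  0.3  0.9  0.5  0.5  1.1 -0.8  8.3 13.4
 12. ]
120 [16.6 15.2 10.2  6.3  2.9 -0.  -0.9 -0.9 -0.8 -1.2 -0.6 -1.1 -0.5 -0.4
 -0.8]
150 [-0.8 -0.7 -0.7 -0.6 -0.5 -1.  -0.9 -0.9 -0.8 -0.3 -0.3 -0.7 -1.2 -1.1
 -0.6]
180 [-0.6 -0.6 -0.5 -0.5 -0.5 -0.5 -0.5 -0.5 -0.5 -0.5 -0.5  0.   0.  -0.5
 -0.5]
210 [-0.  -0.1  0.9 -0.1 -0.1  5.8 16.8 -0.2  0.2 17.2 14.6 12.6 10.  -0.
 -0.1]
240 [-0.1  0.3  0.7  0.7  0.6  0.  -0.  -0.1 -0.2 -0.2  0.2 -0.4 -0.5 -0.6
 -0.1]
270 [  0.3   1.2   3.1   3.    3.4   3.8   3.8   3.7   5.1   6.5   8.9  10.3
  12.7  14.7 -11.9]
300 [-9.5 -6.6 -5.7 -5.8 -6.4 -8.9 -0.  -0.6 -0.2  0.2 -0.3  0.1  0.  -0.
  0.4]
330 [-0.2  0.3 -0.3 -0.4  0.1  0.  -0.5 -0.6 -0.1 -0.2 -0.2 -0.7 -0.3 -0.3
 -0.3]
```

```bash
cat >> h.py <<'E'
from scipy.spatial.transform import Rotation as Ro
def delta(p,yaw):
    s=ctrl.get_state();R=Ro.from_quat(s["tcp_rot"])
    y=np.array([np.cos(yaw),np.sin(yaw),0]);x=np.array([0,0,-1.]);
    best=min((Ro.from_matrix(np.column_stack([x,k*y,np.cross(x,k*y)]))*R.inv() for k in(1,-1)),key=lambda r:r.magnitude())
    print("dpos",((np.array(p)-s["eef_pos"])).round(4),"drot",(best.as_rotvec()/np.pi).round(4),"t",s["time"],"q6",s["qpos"].round(2))
E
python3 - <<'E'
from h import *
print(Ro.from_quat(ctrl.get_state()["tcp_rot"]).as_matrix().round(3))
delta([.4994,.1558,.20],np.radians(13))
E
```

```text
[[-0.     0.359 -0.933]
 [ 0.002 -0.933 -0.359]
 [-1.    -0.002 -0.   ]]
dpos [ 0.2574  0.7854 -0.0551] drot [-4.000e-04 -6.000e-04  4.555e-01] t 0.1 q6 [-1.35  0.29  1.58  0.    1.28 -0.15]
```

Emit:
play_rows([
  {"delta_pos": [0.2, 0.3, 0], "delta_rot": [0, 0, 0.17], "claw": 45},
  {"delta_pos": [0.2, 0.3, 0], "delta_rot": [0, 0, 0.17], "claw": 45},
  {"delta_pos": [0.2, 0.3, 0], "delta_rot": [0, 0, 0.17], "claw": 45},
  {"delta_pos": [0.2, 0.3, 0], "delta_rot": [0, 0, 0.17], "claw": 45},
  {"delta_pos": [0.2, 0.3, 0], "delta_rot": [0, 0, 0.17], "claw": 45},
  {"delta_pos": [0.2, 0.3, 0], "delta_rot": [0, 0, 0.17], "claw": 45},
  {"delta_pos": [0.2, 0.3, 0], "delta_rot": [0, 0, 0.17], "claw": 45},
  {"delta_pos": [0.2, 0.3, 0], "delta_rot": [0, 0, 0.17], "claw": 45},
  {"delta_pos": [0.257, 0.785, -0.02], "delta_rot": [0, 0, 0.4555], "claw": 45},
  {"delta_pos": [0.257, 0.785, -0.02], "delta_rot": [0, 0, 0.4555], "claw": 45},
  {"delta_pos": [0.257, 0.785, -0.02], "delta_rot": [0, 0, 0.4555], "claw": 45},
  {"delta_pos": [0.257, 0.785, -0.02], "delta_rot": [0, 0, 0.4555], "claw": 45},
  {"delta_pos": [0.257, 0.785, -0.02], "delta_rot": [0, 0, 0.4555], "claw": 45},
  {"delta_pos": [0.257, 0.785, -0.02], "delta_rot": [0, 0, 0.4555], "claw": 45},
  {"delta_pos": [0.257, 0.785, -0.02], "delta_rot": [0, 0, 0.4555], "claw": 45},
  {"delta_pos": [0.257, 0.785, -0.02], "delta_rot": [0, 0, 0.4555], "claw": 45},
  {"delta_pos": [0.257, 0.785, -0.02], "delta_rot": [0, 0, 0.4555], "claw": 45},
  {"delta_pos": [0.257, 0.785, -0.02], "delta_rot": [0, 0, 0.4555], "claw": 45},
  {"delta_pos": [0.257, 0.785, -0.02], "delta_rot": [0, 0, 0.4555], "claw": 45},
  {"delta_pos": [0.257, 0.785, -0.02], "delta_rot": [0, 0, 0.4555], "claw": 45},
], newtons=20)

```text
time: 1.77
eef_pos: [0.4966, 0.1443, 0.2352]
tcp_rot: [0.439, 0.554, -0.441, 0.553]
contact_force: [-0.0, -0.1, 0.6]
opening: 0.527
```

Run:
```python
from h import *
c=ctrl.calibration("wrist");im=ctrl.read_camera("wrist");cv2.imwrite("pics/w1.png",im)
for p in([.4994,.1558,.133],[.5315,.1068,.11]):print(proj(c,p))
import pickle;pickle.dump(c,open("w1.pkl","wb"))
delta([.4994,.1558,.120],np.radians(13))
```

```text
[261.34217642 189.54529043]
[286.21499557 247.90952896]
dpos [ 0.0029  0.0054 -0.115 ] drot [-0.0017 -0.0007 -0.0016] t 1.8167 q6 [ 0.1  -0.04  1.98  0.01  1.21 -0.14]
```

View pics/w1.png

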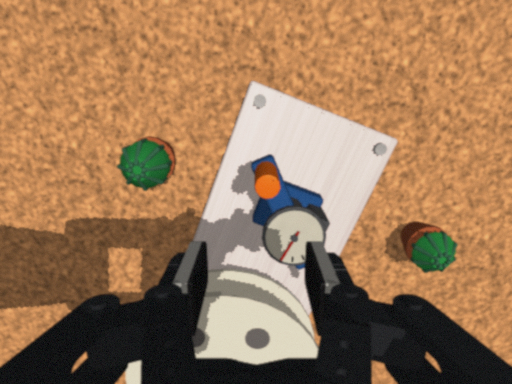

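Run:
```python
from h import *
import pickle;c=pickle.load(open("w1.pkl","rb"))
print(ray(c,267,187,.133),[ray(c,295,237,z).round(4) for z in(.1,.12,.14)])
T=c["camera_from_world"];print(-T[:3,:3].T@T[:3,3],c["fx"])
```

```text
[0.50270704 0.15841038 0.133     ] [array([0.5381, 0.1133, 0.1   ]), array([0.5336, 0.1216, 0.12  ]), array([0.5291, 0.13  , 0.14  ])]
[0.48139972 0.21913201 0.35247392] 338.53798274956034
```

Emit:
play_rows([
  {"delta_pos": [0.0045, 0.0066, -0.035], "delta_rot": [0, 0, 0], "claw": 45},
  {"delta_pos": [0.0045, 0.0066, -0.07], "delta_rot": [0, 0, 0], "claw": 45},
  {"delta_pos": [0.0045, 0.0066, -0.095], "delta_rot": [0, 0, 0], "claw": 45},
  {"delta_pos": [0.0045, 0.0066, -0.113], "delta_rot": [0, 0, 0], "claw": 45},
  {"delta_pos": [0.0045, 0.0066, -0.113], "delta_rot": [0, 0, 0], "claw": 45},
  {"delta_pos": [0.0045, 0.0066, -0.113], "delta_rot": [0, 0, 0], "claw": 45},
  {"delta_pos": [0.0045, 0.0066, -0.113], "delta_rot": [0, 0, 0], "claw": 10},
  {"delta_pos": [0.0045, 0.0066, -0.113], "delta_rot": [0, 0, 0], "claw": 10},
  {"delta_pos": [0.0045, 0.0066, -0.113], "delta_rot": [0, 0, 0], "claw": 10},
  {"delta_pos": [0.0045, 0.0066, -0.113], "delta_rot": [0, 0, 0], "claw": 10},
  {"delta_pos": [0.0045, 0.0066, -0.113], "delta_rot": [0, 0, 0], "claw": 10},
  {"delta_pos": [0.0045, 0.0066, -0.113], "delta_rot": [0, 0, 0], "claw": 10},
], newtons=20)

```text
time: 2.82
eef_pos: [0.5019, 0.157, 0.1242]
tcp_rot: [0.44, 0.556, -0.437, 0.553]
contact_force: [-3.3, -0.3, 6.3]
opening: 0.205
```

Emit:
play_rows([
  {"delta_pos": [0.0035, 0.0023, 0], "delta_rot": [0, 0, 0], "claw": 10},
  {"delta_pos": [0.0069, 0.0044, 0], "delta_rot": [0, 0, 0], "claw": 10},
  {"delta_pos": [0.0106, 0.0062, 0], "delta_rot": [0, 0, 0], "claw": 10},
  {"delta_pos": [0.0144, 0.0077, 0], "delta_rot": [0, 0, 0], "claw": 10},
  {"delta_pos": [0.0183, 0.009, 0], "delta_rot": [0, 0, 0], "claw": 10},
  {"delta_pos": [0.0222, 0.0099, 0], "delta_rot": [0, 0, 0], "claw": 10},
  {"delta_pos": [0.0262, 0.0106, 0], "delta_rot": [0, 0, 0], "claw": 10},
  {"delta_pos": [0.0303, 0.0111, 0], "delta_rot": [0, 0, 0], "claw": 10},
  {"delta_pos": [0.0335, 0.0112, 0], "delta_rot": [0, 0, 0], "claw": 10},
  {"delta_pos": [0.0364, 0.0112, 0], "delta_rot": [0, 0, 0], "claw": 10},
  {"delta_pos": [0.0364, 0.0112, 0], "delta_rot": [0, 0, 0], "claw": 10},
])

```text
time: 3.73
eef_pos: [0.5375, 0.1684, 0.1242]
tcp_rot: [0.44, 0.556, -0.438, 0.553]
contact_force: [-4.3, 0.0, 0.8]
opening: 0.199
```

Emit:
play_rows([
  {"delta_pos": [0.001, -0.0001, 0], "delta_rot": [0, 0, 0], "claw": 10},
  {"delta_pos": [0.002, -0.0002, 0], "delta_rot": [0, 0, 0], "claw": 10},
  {"delta_pos": [0.003, -0.0003, 0], "delta_rot": [0, 0, 0], "claw": 10},
  {"delta_pos": [0.004, -0.0004, 0], "delta_rot": [0, 0, 0], "claw": 10},
  {"delta_pos": [0.004, -0.0004, 0], "delta_rot": [0, 0, 0], "claw": 10},
])

```text
time: 4.15
eef_pos: [0.5409, 0.1683, 0.1242]
tcp_rot: [0.44, 0.557, -0.438, 0.552]
contact_force: [-3.9, 0.9, 1.3]
opening: 0.201
```

Emit:
play_rows([
  {"delta_pos": [0.001, -0.0001, 0], "delta_rot": [0, 0, 0], "claw": 10},
  {"delta_pos": [0.002, -0.0002, 0], "delta_rot": [0, 0, 0], "claw": 10},
  {"delta_pos": [0.003, -0.0003, 0], "delta_rot": [0, 0, 0], "claw": 10},
  {"delta_pos": [0.003, -0.0003, 0], "delta_rot": [0, 0, 0], "claw": 10},
])

```text
time: 4.48
eef_pos: [0.5435, 0.1681, 0.1242]
tcp_rot: [0.44, 0.557, -0.438, 0.552]
contact_force: [-4.6, 1.6, 2.2]
opening: 0.203
```

Emit:
play_rows([
  {"delta_pos": [0.001, -0.0002, 0], "delta_rot": [0, 0, 0], "claw": 10},
  {"delta_pos": [0.002, -0.0004, 0], "delta_rot": [0, 0, 0], "claw": 10},
  {"delta_pos": [0.003, -0.0006, 0], "delta_rot": [0, 0, 0], "claw": 10},
  {"delta_pos": [0.003, -0.0006, 0], "delta_rot": [0, 0, 0], "claw": 10},
])

```text
time: 4.82
eef_pos: [0.5458, 0.1678, 0.1242]
tcp_rot: [0.439, 0.558, -0.439, 0.551]
contact_force: [-5.4, 1.6, 2.0]
opening: 0.205
```

Emit:
play_rows([
  {"delta_pos": [0.001, -0.0002, 0], "delta_rot": [0, 0, 0], "claw": 10},
  {"delta_pos": [0.002, -0.0004, 0], "delta_rot": [0, 0, 0], "claw": 10},
  {"delta_pos": [0.003, -0.0006, 0], "delta_rot": [0, 0, 0], "claw": 10},
  {"delta_pos": [0.003, -0.0006, 0], "delta_rot": [0, 0, 0], "claw": 10},
])

```text
time: 5.15
eef_pos: [0.5461, 0.1678, 0.1241]
tcp_rot: [0.438, 0.56, -0.44, 0.548]
contact_force: [-12.7, 2.0, 7.3]
opening: 0.204
```

Emit:
play_rows([
  {"delta_pos": [0, 0, 0], "delta_rot": [0, 0, 0], "claw": 10},
  {"delta_pos": [0, 0, 0], "delta_rot": [0, 0, 0], "claw": 40},
  {"delta_pos": [0, 0, 0], "delta_rot": [0, 0, 0], "claw": 40},
  {"delta_pos": [0, 0, 0], "delta_rot": [0, 0, 0], "claw": 40},
  {"delta_pos": [0, 0, 0], "delta_rot": [0, 0, 0], "claw": 40},
  {"delta_pos": [0, 0, 0.02], "delta_rot": [0, 0, 0], "claw": 40},
  {"delta_pos": [0, 0, 0.05], "delta_rot": [0, 0, 0], "claw": 40},
  {"delta_pos": [0, 0, 0.09], "delta_rot": [0, 0, 0], "claw": 40},
  {"delta_pos": [0, 0, 0.11], "delta_rot": [0, 0, 0], "claw": 40},
  {"delta_pos": [0, 0, 0.11], "delta_rot": [0, 0, 0], "claw": 40},
])

```text
time: 5.98
eef_pos: [0.5497, 0.1681, 0.2415]
tcp_rot: [0.441, 0.557, -0.437, 0.552]
contact_force: [0.8, -0.4, 0.7]
opening: 0.468
```

Run:
```python
from h import *
ctrl.get_state();c=ctrl.calibration("wrist");im=ctrl.read_camera("wrist")
import pickle;pickle.dump(c,open("w2.pkl","wb"))
t=ctrl.read_camera("top")
cv2.imwrite("pics/both2.png",np.hstack([im[:,100:480],cv2.resize(t[165:305,240:380],(384,384),interpolation=cv2.INTER_CUBIC)]))
cv2.imwrite("pics/top2.png",t);cv2.imwrite("pics/w2.png",im)
delta([.5505,-.1160,.20],np.radians(13))
print(ctrl.get_state()["contact_force"],ctrl.get_state()["eef_pos"])
```

```text
dpos [ 0.0036 -0.2837 -0.0354] drot [-0.0025 -0.0039 -0.0014] t 6.0833 q6 [ 0.12  0.08  1.85  0.01  1.22 -0.12]
[ 0.36560426 -0.72964574 -1.44680831] [0.54689951 0.16773323 0.2354266 ]
```

View pics/both2.png

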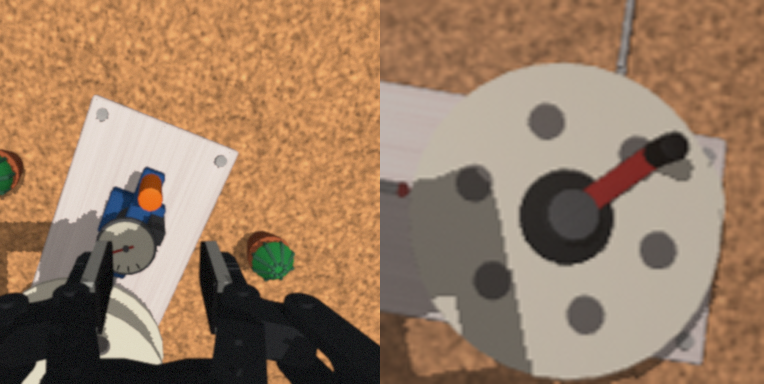

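Emit:
play_rows([
  {"delta_pos": [0.005, -0.04, 0], "delta_rot": [0, 0, 0], "claw": 45},
  {"delta_pos": [0.005, -0.08, 0], "delta_rot": [0, 0, 0], "claw": 45},
  {"delta_pos": [0.005, -0.12, 0], "delta_rot": [0, 0, 0], "claw": 45},
  {"delta_pos": [0.005, -0.16, 0], "delta_rot": [0, 0, 0], "claw": 45},
  {"delta_pos": [0.005, -0.2, 0], "delta_rot": [0, 0, 0], "claw": 45},
  {"delta_pos": [0.005, -0.24, 0], "delta_rot": [0, 0, 0], "claw": 45},
  {"delta_pos": [0.005, -0.27, 0], "delta_rot": [-0.0025, -0.004, -0.0014], "claw": 45},
  {"delta_pos": [0.005, -0.287, -0.015], "delta_rot": [-0.0025, -0.004, -0.0014], "claw": 45},
  {"delta_pos": [0.005, -0.287, -0.025], "delta_rot": [-0.0025, -0.004, -0.0014], "claw": 45},
  {"delta_pos": [0.005, -0.287, -0.025], "delta_rot": [-0.0025, -0.004, -0.0014], "claw": 45},
  {"delta_pos": [0.005, -0.287, -0.025], "delta_rot": [-0.0025, -0.004, -0.0014], "claw": 45},
])

```text
time: 7.0
eef_pos: [0.5507, -0.1182, 0.2078]
tcp_rot: [0.44, 0.555, -0.44, 0.552]
contact_force: [0.0, 0.3, 0.7]
opening: 0.526
```

Run:
```python
from h import *
ctrl.get_state();c=ctrl.calibration("wrist");im=ctrl.read_camera("wrist");cv2.imwrite("pics/w3.png",im)
import pickle;pickle.dump(c,open("w3.pkl","wb"))
print(proj(c,[.552,-.1195,.137]),proj(c,[.5112,-.0622,.084]))
delta([.552,-.1195,.124],np.radians(13))
```

```text
[254.83650073 224.48359587] [216.52794792 107.9697102 ]
dpos [ 0.0006 -0.0015 -0.0851] drot [-0.0005 -0.0007 -0.0004] t 7.05 q6 [-0.39  0.09  1.89  0.    1.16 -0.62]
```

View pics/w3.png

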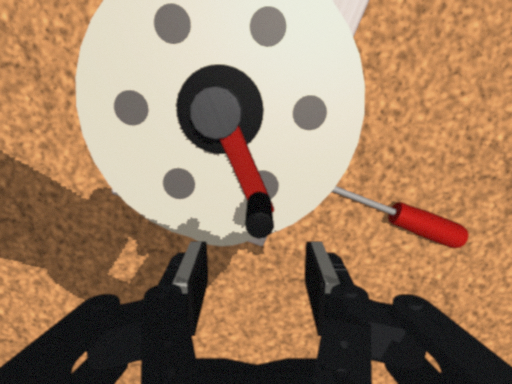

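Run:
```python
from h import *
import pickle;c=pickle.load(open("w3.pkl","rb"));im=cv2.imread("pics/w3.png")
print("knob",ray(c,260,222,.137))
w=im.astype(int);sat=(w.max(2)-w.min(2))/(w.max(2)+1.)   # wood saturated, spool not
ctr=np.array([.5112,-.0622])
# refine centre: rim from saturation, scanning outward
R=np.arange(.09,.115,.0004);A=np.radians(np.arange(180,400,2));r=[]
for a in A:
    q=np.array([proj(c,[*(ctr+t*np.array([np.cos(a),np.sin(a)])),.084]) for t in R]).astype(np.float32)
    p=cv2.remap(sat.astype(np.float32),q[:,0][None],q[:,1][None],cv2.INTER_LINEAR,borderMode=cv2.BORDER_CONSTANT,borderValue=-1)[0]
    k=np.where(p>.3)[0]; r.append(R[k[0]] if len(k) and p.min()>-.5 else np.nan)
r=np.array(r)
from scipy.optimize import least_squares
m=np.isfinite(r)
s=least_squares(lambda x:(x[0]+x[1]*np.cos(A)+x[2]*np.sin(A)-r)[m],[.1,0,0],loss="cauchy",f_scale=.0005)
print(s.x)
res=(r-(s.x[0]+s.x[1]*np.cos(A)+s.x[2]*np.sin(A)))*1000
for i in range(0,110,10):print(180+2*i,res[i:i+10].round(1))
```

```text
knob [ 0.55464567 -0.11724213  0.137     ]
[ 0.09979237  0.00270942 -0.00077156]
180 [ 0.1  0.1  0.1 -0.4 -0.  -0.1  0.3 -0.2 -0.2 -0.3]
200 [-0.3  0.   0.4 -0.1 -0.2 -0.2 -0.3  0.   0.3 -0.1]
220 [-0.2 -0.3  0.   0.3  0.2  2.2  1.3 -0.   0.3  0.6]
240 [ 0.5 -0.  -0.1  0.2  0.5  0.4 -0.1 -0.2 -0.3  0. ]
260 [-0.1 -0.2 -0.3 -0.4 -0.5  0.2  1.3  nan  4.   3.1]
280 [3.4 3.7 3.6 3.5 3.  2.6 2.1 1.2 2.7 5.5]
300 [ 7.4  3.7 -0.7 -0.4 -0.5 -0.1 -0.2  0.2  0.1  0.1]
320 [ 0.  -0.4 -0.   0.3 -0.1 -0.1 -0.1 -0.2  0.2  4.6]
340 [ nan -0.2 -0.2 -0.2  0.2  0.2 -0.2 -0.2 -0.1  0.3]
360 [ 0.3 -0.1 -0.  -0.   0.   0.1  0.1 -0.2 -0.2 -0.1]
380 [-0.1  0.4  0.   0.1 -0.2 -0.2  0.3  0.4  0.1  0.1]
```

Emit:
play_rows([
  {"delta_pos": [0.0026, 0.0005, -0.03], "delta_rot": [0, 0, 0], "claw": 45},
  {"delta_pos": [0.0026, 0.0005, -0.055], "delta_rot": [0, 0, 0], "claw": 45},
  {"delta_pos": [0.0026, 0.0005, -0.075], "delta_rot": [0, 0, 0], "claw": 45},
  {"delta_pos": [0.0026, 0.0005, -0.085], "delta_rot": [0, 0, 0], "claw": 45},
  {"delta_pos": [0.0026, 0.0005, -0.085], "delta_rot": [0, 0, 0], "claw": 45},
  {"delta_pos": [0.0026, 0.0005, -0.085], "delta_rot": [0, 0, 0], "claw": 10},
  {"delta_pos": [0.0026, 0.0005, -0.085], "delta_rot": [0, 0, 0], "claw": 10},
  {"delta_pos": [0.0026, 0.0005, -0.085], "delta_rot": [0, 0, 0], "claw": 10},
  {"delta_pos": [0.0026, 0.0005, -0.085], "delta_rot": [0, 0, 0], "claw": 10},
  {"delta_pos": [0.0026, 0.0005, -0.085], "delta_rot": [0, 0, 0], "claw": 10},
  {"delta_pos": [0.0026, 0.0005, -0.085], "delta_rot": [0, 0, 0], "claw": 10},
], newtons=20)

```text
time: 7.97
eef_pos: [0.5547, -0.1174, 0.126]
tcp_rot: [0.44, 0.554, -0.44, 0.553]
contact_force: [-3.3, 2.4, 5.9]
opening: 0.204
```

```bash
cat >> h.py <<'E'
def arc(t0,t1,n,C=(.512,-.062),r=.07,every=1):
    s=ctrl.get_state();e=s["eef_pos"];C=np.array(C)
    for t in np.linspace(t0,t1,n+1)[1:]:
        a=np.radians(t);d=C+r*np.array([np.cos(a),np.sin(a)])-e[:2];print(round(t,1),d.round(4))
    print("now",e,np.degrees(np.arctan2(*(e[:2]-C)[::-1])),np.hypot(*(e[:2]-C)))
E
python3 - <<'E'
from h import *
arc(-52.4,-2.4,20)
E
```

```text
-49.9 [0.0024 0.0019]
-47.4 [0.0047 0.0039]
-44.9 [0.0069 0.006 ]
-42.4 [0.009  0.0082]
-39.9 [0.011  0.0105]
-37.4 [0.0129 0.0129]
-34.9 [0.0147 0.0154]
-32.4 [0.0164 0.0179]
-29.9 [0.018  0.0205]
-27.4 [0.0195 0.0232]
-24.9 [0.0208 0.026 ]
-22.4 [0.0221 0.0288]
-19.9 [0.0232 0.0316]
-17.4 [0.0241 0.0345]
-14.9 [0.025  0.0374]
-12.4 [0.0257 0.0404]
-9.9 [0.0263 0.0434]
-7.4 [0.0268 0.0464]
-4.9 [0.0271 0.0495]
-2.4 [0.0273 0.0525]
now [ 0.55466295 -0.11744407  0.12595746] -52.42253403709343 0.0699583576251232
```

Emit:
play_rows([
  {"delta_pos": [0.0024, 0.0019, 0], "delta_rot": [0, 0, 0], "claw": 10},
  {"delta_pos": [0.0047, 0.0039, 0], "delta_rot": [0, 0, 0], "claw": 10},
  {"delta_pos": [0.0069, 0.006, 0], "delta_rot": [0, 0, 0], "claw": 10},
  {"delta_pos": [0.009, 0.0082, 0], "delta_rot": [0, 0, 0], "claw": 10},
  {"delta_pos": [0.011, 0.0105, 0], "delta_rot": [0, 0, 0], "claw": 10},
  {"delta_pos": [0.0129, 0.0129, 0], "delta_rot": [0, 0, 0], "claw": 10},
  {"delta_pos": [0.0147, 0.0154, 0], "delta_rot": [0, 0, 0], "claw": 10},
  {"delta_pos": [0.0164, 0.0179, 0], "delta_rot": [0, 0, 0], "claw": 10},
])

```text
time: 8.63
eef_pos: [0.5711, -0.0993, 0.126]
tcp_rot: [0.44, 0.554, -0.44, 0.553]
contact_force: [-5.9, -1.0, 3.4]
opening: 0.206
```

Emit:
play_rows([
  {"delta_pos": [0.0016, 0.0026, 0], "delta_rot": [0, 0, 0], "claw": 10},
  {"delta_pos": [0.0029, 0.0053, 0], "delta_rot": [0, 0, 0], "claw": 10},
  {"delta_pos": [0.0042, 0.0081, 0], "delta_rot": [0, 0, 0], "claw": 10},
  {"delta_pos": [0.0054, 0.0109, 0], "delta_rot": [0, 0, 0], "claw": 10},
  {"delta_pos": [0.0065, 0.0137, 0], "delta_rot": [0, 0, 0], "claw": 10},
  {"delta_pos": [0.0074, 0.0166, 0], "delta_rot": [0, 0, 0], "claw": 10},
  {"delta_pos": [0.0083, 0.0195, 0], "delta_rot": [0, 0, 0], "claw": 10},
  {"delta_pos": [0.009, 0.0225, 0], "delta_rot": [0, 0, 0], "claw": 10},
  {"delta_pos": [0.0096, 0.0255, 0], "delta_rot": [0, 0, 0], "claw": 10},
  {"delta_pos": [0.0101, 0.0285, 0], "delta_rot": [0, 0, 0], "claw": 10},
  {"delta_pos": [0.0104, 0.0316, 0], "delta_rot": [0, 0, 0], "claw": 10},
  {"delta_pos": [0.0106, 0.0346, 0], "delta_rot": [0, 0, 0], "claw": 10},
])

```text
time: 9.63
eef_pos: [0.5818, -0.0645, 0.126]
tcp_rot: [0.44, 0.554, -0.44, 0.553]
contact_force: [-3.6, -2.9, 2.5]
opening: 0.205
```

Run:
```python
from h import *
arc(-2.4,47.6,20)
```

```text
0.1 [0.0002 0.0026]
2.6 [0.0001 0.0057]
5.1 [-0.0001  0.0087]
7.6 [-0.0004  0.0118]
10.1 [-0.0009  0.0148]
12.6 [-0.0015  0.0178]
15.1 [-0.0022  0.0207]
17.6 [-0.0031  0.0237]
20.1 [-0.004   0.0266]
22.6 [-0.0052  0.0294]
25.1 [-0.0064  0.0322]
27.6 [-0.0078  0.0349]
30.1 [-0.0092  0.0376]
32.6 [-0.0108  0.0402]
35.1 [-0.0125  0.0428]
37.6 [-0.0143  0.0452]
40.1 [-0.0162  0.0476]
42.6 [-0.0183  0.0499]
45.1 [-0.0204  0.0521]
47.6 [-0.0226  0.0542]
now [ 0.58178587 -0.06450394  0.12599902] -2.0549108158422467 0.06983077537337813
```

Emit:
play_rows([
  {"delta_pos": [0.0002, 0.0026, 0], "delta_rot": [0, 0, 0], "claw": 10},
  {"delta_pos": [0.0001, 0.0057, 0], "delta_rot": [0, 0, 0], "claw": 10},
  {"delta_pos": [-0.0001, 0.0087, 0], "delta_rot": [0, 0, 0], "claw": 10},
  {"delta_pos": [-0.0004, 0.0118, 0], "delta_rot": [0, 0, 0], "claw": 10},
  {"delta_pos": [-0.0009, 0.0148, 0], "delta_rot": [0, 0, 0], "claw": 10},
  {"delta_pos": [-0.0015, 0.0178, 0], "delta_rot": [0, 0, 0], "claw": 10},
  {"delta_pos": [-0.0022, 0.0207, 0], "delta_rot": [0, 0, 0], "claw": 10},
  {"delta_pos": [-0.0031, 0.0237, 0], "delta_rot": [0, 0, 0], "claw": 10},
  {"delta_pos": [-0.004, 0.0266, 0], "delta_rot": [0, 0, 0], "claw": 10},
  {"delta_pos": [-0.0052, 0.0294, 0], "delta_rot": [0, 0, 0], "claw": 10},
  {"delta_pos": [-0.0064, 0.0322, 0], "delta_rot": [0, 0, 0], "claw": 10},
  {"delta_pos": [-0.0078, 0.0349, 0], "delta_rot": [0, 0, 0], "claw": 10},
  {"delta_pos": [-0.0092, 0.0376, 0], "delta_rot": [0, 0, 0], "claw": 10},
  {"delta_pos": [-0.0108, 0.0402, 0], "delta_rot": [0, 0, 0], "claw": 10},
  {"delta_pos": [-0.0125, 0.0428, 0], "delta_rot": [0, 0, 0], "claw": 10},
  {"delta_pos": [-0.0143, 0.0452, 0], "delta_rot": [0, 0, 0], "claw": 10},
  {"delta_pos": [-0.0162, 0.0476, 0], "delta_rot": [0, 0, 0], "claw": 10},
  {"delta_pos": [-0.0183, 0.0499, 0], "delta_rot": [0, 0, 0], "claw": 10},
  {"delta_pos": [-0.0204, 0.0521, 0], "delta_rot": [0, 0, 0], "claw": 10},
  {"delta_pos": [-0.0226, 0.0542, 0], "delta_rot": [0, 0, 0], "claw": 10},
])

```text
time: 11.3
eef_pos: [0.5598, -0.0109, 0.126]
tcp_rot: [0.44, 0.553, -0.44, 0.554]
contact_force: [-1.5, -5.6, -0.2]
opening: 0.202
```

Run:
```python
from h import *
arc(47.6,91.6,22)
```

```text
49.6 [-0.0025  0.0022]
51.6 [-0.0044  0.0038]
53.6 [-0.0063  0.0053]
55.6 [-0.0083  0.0067]
57.6 [-0.0103  0.008 ]
59.6 [-0.0124  0.0093]
61.6 [-0.0145  0.0105]
63.6 [-0.0167  0.0116]
65.6 [-0.0189  0.0127]
67.6 [-0.0212  0.0136]
69.6 [-0.0234  0.0145]
71.6 [-0.0257  0.0153]
73.6 [-0.0281  0.0161]
75.6 [-0.0304  0.0167]
77.6 [-0.0328  0.0173]
79.6 [-0.0352  0.0178]
81.6 [-0.0376  0.0182]
83.6 [-0.04    0.0185]
85.6 [-0.0425  0.0187]
87.6 [-0.0449  0.0189]
89.6 [-0.0474  0.0189]
91.6 [-0.0498  0.0189]
now [ 0.5598396  -0.01091241  0.12604798] 46.88046603771371 0.06998978445574378
```

Emit:
play_rows([
  {"delta_pos": [-0.0025, 0.002, 0], "delta_rot": [0, 0, 0], "claw": 10},
  {"delta_pos": [-0.0044, 0.0035, 0], "delta_rot": [0, 0, 0], "claw": 10},
  {"delta_pos": [-0.0063, 0.0049, 0], "delta_rot": [0, 0, 0], "claw": 10},
  {"delta_pos": [-0.0083, 0.0062, 0], "delta_rot": [0, 0, 0], "claw": 10},
  {"delta_pos": [-0.0103, 0.0075, 0], "delta_rot": [0, 0, 0], "claw": 10},
  {"delta_pos": [-0.0124, 0.0088, 0], "delta_rot": [0, 0, 0], "claw": 10},
  {"delta_pos": [-0.0145, 0.01, 0], "delta_rot": [0, 0, 0], "claw": 10},
  {"delta_pos": [-0.0167, 0.0111, 0], "delta_rot": [0, 0, 0], "claw": 10},
  {"delta_pos": [-0.0189, 0.0122, 0], "delta_rot": [0, 0, 0], "claw": 10},
  {"delta_pos": [-0.0212, 0.0131, 0], "delta_rot": [0, 0, 0], "claw": 10},
  {"delta_pos": [-0.0234, 0.014, 0], "delta_rot": [0, 0, 0], "claw": 10},
  {"delta_pos": [-0.0257, 0.0148, 0], "delta_rot": [0, 0, 0], "claw": 10},
  {"delta_pos": [-0.0281, 0.0156, 0], "delta_rot": [0, 0, 0], "claw": 10},
  {"delta_pos": [-0.0304, 0.0162, 0], "delta_rot": [0, 0, 0], "claw": 10},
  {"delta_pos": [-0.0328, 0.0168, 0], "delta_rot": [0, 0, 0], "claw": 10},
  {"delta_pos": [-0.0352, 0.0173, 0], "delta_rot": [0, 0, 0], "claw": 10},
  {"delta_pos": [-0.0376, 0.0177, 0], "delta_rot": [0, 0, 0], "claw": 10},
  {"delta_pos": [-0.04, 0.018, 0], "delta_rot": [0, 0, 0], "claw": 10},
])

```text
time: 12.8
eef_pos: [0.5196, 0.0075, 0.1261]
tcp_rot: [0.44, 0.553, -0.439, 0.554]
contact_force: [3.3, 3.0, -2.5]
opening: 0.202
```

Run:
```python
from h import *
arc(83.5,123.5,40,C=(.512,-.0625))
```

```text
84.5 [-0.0009 -0.0003]
85.5 [-0.0021 -0.0002]
86.5 [-0.0033 -0.0002]
87.5 [-0.0046 -0.0001]
88.5 [-0.0058 -0.    ]
89.5 [-0.007 -0.   ]
90.5 [-0.0082 -0.    ]
91.5 [-0.0095 -0.    ]
92.5 [-0.0107 -0.0001]
93.5 [-0.0119 -0.0002]
94.5 [-0.0131 -0.0002]
95.5 [-0.0143 -0.0003]
96.5 [-0.0155 -0.0005]
97.5 [-0.0168 -0.0006]
98.5 [-0.018  -0.0008]
99.5 [-0.0192 -0.001 ]
100.5 [-0.0204 -0.0012]
101.5 [-0.0216 -0.0014]
102.5 [-0.0228 -0.0017]
103.5 [-0.024 -0.002]
104.5 [-0.0251 -0.0023]
105.5 [-0.0263 -0.0026]
106.5 [-0.0275 -0.0029]
107.5 [-0.0287 -0.0033]
108.5 [-0.0298 -0.0036]
109.5 [-0.031 -0.004]
110.5 [-0.0321 -0.0045]
111.5 [-0.0333 -0.0049]
112.5 [-0.0344 -0.0054]
113.5 [-0.0355 -0.0058]
114.5 [-0.0366 -0.0063]
115.5 [-0.0378 -0.0068]
116.5 [-0.0389 -0.0074]
117.5 [-0.0399 -0.0079]
118.5 [-0.041  -0.0085]
119.5 [-0.0421 -0.0091]
120.5 [-0.0431 -0.0097]
121.5 [-0.0442 -0.0103]
122.5 [-0.0452 -0.011 ]
123.5 [-0.0463 -0.0117]
now [0.51962129 0.00752408 0.12605507] 83.78848298319767 0.07043760379759212
```

Emit:
play_rows([
  {"delta_pos": [-0.0015, -0.0001, 0], "delta_rot": [0, 0, 0], "claw": 10},
  {"delta_pos": [-0.0028, -0.0001, 0], "delta_rot": [0, 0, 0], "claw": 10},
  {"delta_pos": [-0.0042, 0, 0], "delta_rot": [0, 0, 0], "claw": 10},
  {"delta_pos": [-0.0056, 0, 0], "delta_rot": [0, 0, 0], "claw": 10},
  {"delta_pos": [-0.007, 0, 0], "delta_rot": [0, 0, 0], "claw": 10},
])

```text
time: 13.22
eef_pos: [0.5125, 0.0079, 0.126]
tcp_rot: [0.441, 0.553, -0.439, 0.554]
contact_force: [3.2, 4.5, -2.3]
opening: 0.204
```

Emit:
play_rows([
  {"delta_pos": [-0.0008, 0, 0], "delta_rot": [0, 0, 0], "claw": 10},
  {"delta_pos": [-0.0016, 0, 0], "delta_rot": [0, 0, 0], "claw": 10},
  {"delta_pos": [-0.0024, 0, 0], "delta_rot": [0, 0, 0], "claw": 10},
])

```text
time: 13.47
eef_pos: [0.51, 0.0079, 0.1261]
tcp_rot: [0.441, 0.553, -0.439, 0.554]
contact_force: [2.3, 3.1, -1.4]
opening: 0.205
```

Emit:
play_rows([
  {"delta_pos": [-0.0008, 0, 0], "delta_rot": [0, 0, 0], "claw": 10},
  {"delta_pos": [-0.0016, 0, 0], "delta_rot": [0, 0, 0], "claw": 10},
  {"delta_pos": [-0.0024, -0.0001, 0], "delta_rot": [0, 0, 0], "claw": 10},
])

```text
time: 13.72
eef_pos: [0.5075, 0.0078, 0.1261]
tcp_rot: [0.441, 0.553, -0.439, 0.554]
contact_force: [2.9, 2.6, -2.2]
opening: 0.203
```

Emit:
play_rows([
  {"delta_pos": [-0.0008, -0.0001, 0], "delta_rot": [0, 0, 0], "claw": 10},
  {"delta_pos": [-0.0016, -0.0001, 0], "delta_rot": [0, 0, 0], "claw": 10},
  {"delta_pos": [-0.0024, -0.0002, 0], "delta_rot": [0, 0, 0], "claw": 10},
])

```text
time: 13.97
eef_pos: [0.5054, 0.0076, 0.1261]
tcp_rot: [0.441, 0.553, -0.439, 0.554]
contact_force: [4.7, 2.9, -4.0]
opening: 0.205
```

Emit:
play_rows([
  {"delta_pos": [-0.0008, -0.0001, 0], "delta_rot": [0, 0, 0], "claw": 10},
  {"delta_pos": [-0.0016, -0.0002, 0], "delta_rot": [0, 0, 0], "claw": 10},
  {"delta_pos": [-0.0024, -0.0003, 0], "delta_rot": [0, 0, 0], "claw": 10},
])

```text
time: 14.22
eef_pos: [0.5034, 0.0074, 0.1261]
tcp_rot: [0.441, 0.553, -0.439, 0.554]
contact_force: [5.5, 3.6, -4.2]
opening: 0.202
```

Emit:
play_rows([
  {"delta_pos": [-0.0008, -0.0001, 0], "delta_rot": [0, 0, 0], "claw": 10},
  {"delta_pos": [-0.0016, -0.0002, 0], "delta_rot": [0, 0, 0], "claw": 10},
  {"delta_pos": [-0.0024, -0.0004, 0], "delta_rot": [0, 0, 0], "claw": 10},
])

```text
time: 14.47
eef_pos: [0.5016, 0.0071, 0.1261]
tcp_rot: [0.442, 0.552, -0.438, 0.555]
contact_force: [6.9, 3.8, -4.1]
opening: 0.203
```

Emit:
play_rows([
  {"delta_pos": [-0.0008, -0.0001, 0], "delta_rot": [0, 0, 0], "claw": 10},
  {"delta_pos": [-0.0016, -0.0003, 0], "delta_rot": [0, 0, 0], "claw": 10},
  {"delta_pos": [-0.0024, -0.0005, 0], "delta_rot": [0, 0, 0], "claw": 10},
])

```text
time: 14.72
eef_pos: [0.4997, 0.0068, 0.1261]
tcp_rot: [0.443, 0.551, -0.438, 0.555]
contact_force: [5.5, 4.1, -5.2]
opening: 0.203
```

Emit:
play_rows([
  {"delta_pos": [-0.0008, -0.0001, 0], "delta_rot": [0, 0, 0], "claw": 10},
  {"delta_pos": [-0.0016, -0.0003, 0], "delta_rot": [0, 0, 0], "claw": 10},
  {"delta_pos": [-0.0024, -0.0005, 0], "delta_rot": [0, 0, 0], "claw": 10},
])

```text
time: 14.97
eef_pos: [0.4978, 0.0065, 0.1261]
tcp_rot: [0.443, 0.551, -0.437, 0.555]
contact_force: [6.5, 4.1, -3.7]
opening: 0.2
```

Emit:
play_rows([
  {"delta_pos": [-0.0006, -0.0001, 0], "delta_rot": [0, 0, 0], "claw": 10},
  {"delta_pos": [-0.0012, -0.0003, 0], "delta_rot": [0, 0, 0], "claw": 10},
  {"delta_pos": [-0.0018, -0.0004, 0], "delta_rot": [0, 0, 0], "claw": 10},
])

```text
time: 15.22
eef_pos: [0.4964, 0.0062, 0.1261]
tcp_rot: [0.444, 0.551, -0.437, 0.556]
contact_force: [4.9, 3.4, -4.0]
opening: 0.204
```

Emit:
play_rows([
  {"delta_pos": [-0.0006, -0.0001, 0], "delta_rot": [0, 0, 0], "claw": 10},
  {"delta_pos": [-0.0012, -0.0003, 0], "delta_rot": [0, 0, 0], "claw": 10},
  {"delta_pos": [-0.0018, -0.0005, 0], "delta_rot": [0, 0, 0], "claw": 10},
])

```text
time: 15.47
eef_pos: [0.4949, 0.0058, 0.1261]
tcp_rot: [0.444, 0.55, -0.437, 0.556]
contact_force: [4.9, 3.0, -3.3]
opening: 0.204
```

Emit:
play_rows([
  {"delta_pos": [-0.0006, -0.0001, 0], "delta_rot": [0, 0, 0], "claw": 10},
  {"delta_pos": [-0.0012, -0.0003, 0], "delta_rot": [0, 0, 0], "claw": 10},
  {"delta_pos": [-0.0018, -0.0005, 0], "delta_rot": [0, 0, 0], "claw": 10},
])

```text
time: 15.72
eef_pos: [0.4931, 0.0054, 0.1261]
tcp_rot: [0.444, 0.551, -0.437, 0.556]
contact_force: [5.1, 3.4, -2.4]
opening: 0.196
```

Emit:
play_rows([
  {"delta_pos": [-0.0006, -0.0002, 0], "delta_rot": [0, 0, 0], "claw": 10},
  {"delta_pos": [-0.0012, -0.0004, 0], "delta_rot": [0, 0, 0], "claw": 10},
  {"delta_pos": [-0.0018, -0.0006, 0], "delta_rot": [0, 0, 0], "claw": 10},
])

```text
time: 15.97
eef_pos: [0.4911, 0.0048, 0.1261]
tcp_rot: [0.444, 0.551, -0.437, 0.556]
contact_force: [4.1, 3.4, -2.6]
opening: 0.203
```

Emit:
play_rows([
  {"delta_pos": [-0.0006, -0.0002, 0], "delta_rot": [0, 0, 0], "claw": 10},
  {"delta_pos": [-0.0012, -0.0004, 0], "delta_rot": [0, 0, 0], "claw": 10},
  {"delta_pos": [-0.0018, -0.0006, 0], "delta_rot": [0, 0, 0], "claw": 10},
])

```text
time: 16.22
eef_pos: [0.489, 0.0041, 0.1261]
tcp_rot: [0.444, 0.551, -0.437, 0.555]
contact_force: [2.8, 3.3, -1.5]
opening: 0.205
```

Emit:
play_rows([
  {"delta_pos": [-0.0006, -0.0002, 0], "delta_rot": [0, 0, 0], "claw": 10},
  {"delta_pos": [-0.0012, -0.0004, 0], "delta_rot": [0, 0, 0], "claw": 10},
  {"delta_pos": [-0.0018, -0.0007, 0], "delta_rot": [0, 0, 0], "claw": 10},
])

```text
time: 16.47
eef_pos: [0.4868, 0.0034, 0.126]
tcp_rot: [0.444, 0.551, -0.437, 0.555]
contact_force: [0.7, 3.1, 0.1]
opening: 0.206
```

Emit:
play_rows([
  {"delta_pos": [-0.0006, -0.0002, 0], "delta_rot": [0, 0, 0], "claw": 10},
  {"delta_pos": [-0.0012, -0.0004, 0], "delta_rot": [0, 0, 0], "claw": 10},
  {"delta_pos": [-0.0018, -0.0007, 0], "delta_rot": [0, 0, 0], "claw": 10},
])

```text
time: 16.72
eef_pos: [0.4848, 0.0026, 0.126]
tcp_rot: [0.443, 0.551, -0.437, 0.555]
contact_force: [0.7, 2.7, -1.2]
opening: 0.203
```

Emit:
play_rows([
  {"delta_pos": [-0.0006, -0.0002, 0], "delta_rot": [0, 0, 0], "claw": 10},
  {"delta_pos": [-0.0012, -0.0005, 0], "delta_rot": [0, 0, 0], "claw": 10},
  {"delta_pos": [-0.0018, -0.0008, 0], "delta_rot": [0, 0, 0], "claw": 10},
])

```text
time: 16.97
eef_pos: [0.4828, 0.0017, 0.126]
tcp_rot: [0.443, 0.552, -0.437, 0.555]
contact_force: [0.5, 1.9, 0.2]
opening: 0.205
```

Run:
```python
from h import *
t=ctrl.read_camera("top");s=ctrl.read_camera("scene")
cv2.imwrite("pics/both4.png",np.hstack([cv2.resize(t[170:310,150:370],None,fx=2,fy=2,interpolation=cv2.INTER_CUBIC),cv2.resize(s[130:270,130:300],None,fx=2,fy=2,interpolation=cv2.INTER_CUBIC)]))
```

```text
(no output)
```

View pics/both4.png

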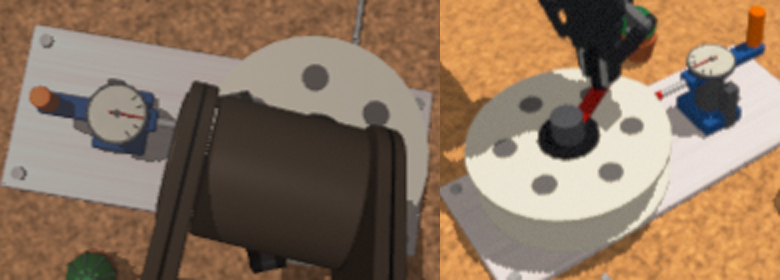

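```bash
cat >> h.py <<'E'
def needle(im):
    # dial centre in full image ~ (208.5,227); red pixels inside
    cy,cx=227,208.5
    b=cv2.resize(im[210:244,190:227],None,fx=8,fy=8,interpolation=cv2.INTER_CUBIC).astype(float)
    red=np.clip(b[:,:,2]-b[:,:,:2].mean(2)-45,0,None)
    yy,xx=np.mgrid[:b.shape[0],:b.shape[1]];X=190+(xx+.5)/8-.5-cx;Y=210+(yy+.5)/8-.5-cy
    red[np.hypot(X,Y)>12]=0
    w=red.sum();mx,my=(red*X).sum()/w,(red*Y).sum()/w
    M=np.cov(np.stack([X.ravel(),Y.ravel()]),aweights=red.ravel());l,v=np.linalg.eigh(M);d=v[:,1]
    if d@[mx,my]<0:d=-d
    return round(np.degrees(np.arctan2(-d[1],d[0])),1),round(mx+cx,1),round(my+cy,1),round(w/1e4,1),round(float(np.sqrt(l[1]/l[0])),1)
def look():
    s=ctrl.get_state();e=s["eef_pos"];f=s["contact_force"];im=ctrl.read_camera("top")
    a=np.arctan2(e[1]+.0625,e[0]-.512);print("deg",np.degrees(a).round(1),"r",np.hypot(e[1]+.0625,e[0]-.512).round(4),"Ft",(f[0]*np.sin(a)-f[1]*np.cos(a)).round(1),"needle",needle(im),"t",s["time"])
    return im
E
python3 - <<'E'
from h import *
for n in("top0","top2"):print(n,needle(cv2.imread(f"pics/{n}.png")))
im=look();cv2.imwrite("pics/t4.png",im)
cv2.imwrite("pics/d4.png",np.hstack([cv2.resize(i[205:250,185:232],None,fx=8,fy=8) for i in(cv2.imread("pics/top2.png"),im)]))
E
```

```text
top0 (np.float64(-17.6), np.float64(214.8), np.float64(228.1), np.float64(0.3), 15.7)h.py:26: RuntimeWarning: invalid value encountered in scalar divide
  w=red.sum();mx,my=(red*X).sum()/w,(red*Y).sum()/w
Traceback (most recent call last):
  File "h.py", line 27, in needle
    M=np.cov(np.stack([X.ravel(),Y.ravel()]),aweights=red.ravel());l,v=np.linalg.eigh(M);d=v[:,1]
ZeroDivisionError: Weights sum to zero, can't be normalized
```

```bash
sed -i 's|    red=np.clip.*|    red=np.clip((b[:,:,2]-b[:,:,:2].mean(2))/(b.sum(2)+1)-.10,0,None)|' h.py
python3 - <<'E'
from h import *
im=look()
cv2.imwrite("pics/d4.png",np.hstack([cv2.resize(i[205:250,185:232],None,fx=8,fy=8) for i in(cv2.imread("pics/top2.png"),im)]))
for n in("top0","top2"):print(n,needle(cv2.imread(f"pics/{n}.png")))
E
```

```text
deg 114.7 r 0.0706 Ft -0.4 needle (np.float64(-13.1), np.float64(213.9), np.float64(227.6), np.float64(0.0), 12.2) t 17.0667
top0 (np.float64(-16.9), np.float64(213.8), np.float64(227.9), np.float64(0.0), 11.0)
top2 (np.float64(-61.2), np.float64(210.9), np.float64(231.8), np.float64(0.0), 13.0)
```

View pics/d4.png

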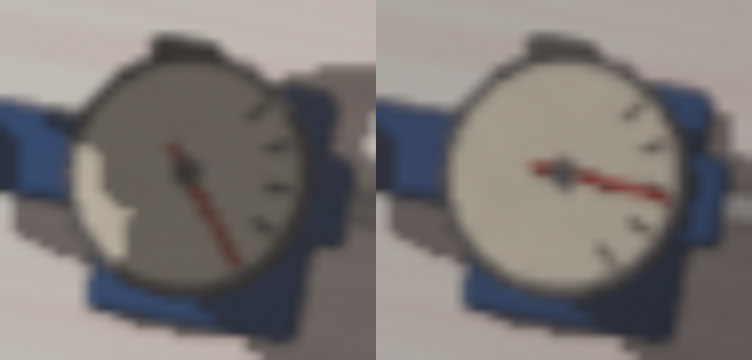

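Emit:
play_rows([
  {"delta_pos": [0.0009, 0.0004, 0], "delta_rot": [0, 0, 0], "claw": 10},
  {"delta_pos": [0.0018, 0.0008, 0], "delta_rot": [0, 0, 0], "claw": 10},
  {"delta_pos": [0.0027, 0.0012, 0], "delta_rot": [0, 0, 0], "claw": 10},
  {"delta_pos": [0.0027, 0.0012, 0], "delta_rot": [0, 0, 0], "claw": 10},
])

```text
time: 17.45
eef_pos: [0.4843, 0.0024, 0.126]
tcp_rot: [0.442, 0.553, -0.439, 0.554]
contact_force: [-5.1, -0.5, 3.8]
opening: 0.207
```

```bash
python3 -c "from h import *;look()"
```

```text
deg 113.1 r 0.0706 Ft -4.9 needle (np.float64(-1.8), np.float64(214.0), np.float64(226.3), np.float64(0.0), 9.3) t 17.45
```

Emit:
play_rows([
  {"delta_pos": [0.001, 0.0004, 0], "delta_rot": [0, 0, 0], "claw": 10},
  {"delta_pos": [0.002, 0.0008, 0], "delta_rot": [0, 0, 0], "claw": 10},
  {"delta_pos": [0.003, 0.0011, 0], "delta_rot": [0, 0, 0], "claw": 10},
  {"delta_pos": [0.003, 0.0011, 0], "delta_rot": [0, 0, 0], "claw": 10},
])

```text
time: 17.83
eef_pos: [0.4868, 0.0033, 0.126]
tcp_rot: [0.441, 0.553, -0.439, 0.554]
contact_force: [-5.1, -0.5, 3.2]
opening: 0.202
```

```bash
python3 -c "from h import *;look()"
```

```text
deg 111.0 r 0.0705 Ft -4.9 needle (np.float64(12.8), np.float64(214.0), np.float64(224.8), np.float64(0.0), 11.6) t 17.8333
```

Emit:
play_rows([
  {"delta_pos": [0.001, 0.0004, 0], "delta_rot": [0, 0, 0], "claw": 10},
  {"delta_pos": [0.002, 0.0007, 0], "delta_rot": [0, 0, 0], "claw": 10},
  {"delta_pos": [0.003, 0.001, 0], "delta_rot": [0, 0, 0], "claw": 10},
  {"delta_pos": [0.003, 0.001, 0], "delta_rot": [0, 0, 0], "claw": 10},
])

```text
time: 18.22
eef_pos: [0.4898, 0.0044, 0.126]
tcp_rot: [0.441, 0.553, -0.439, 0.554]
contact_force: [-3.0, 0.6, 3.4]
opening: 0.204
```

```bash
python3 -c "from h import *;look()"
```

```text
deg 108.4 r 0.0705 Ft -2.7 needle (np.float64(21.9), np.float64(213.8), np.float64(223.6), np.float64(0.0), 11.8) t 18.2167
```

Emit:
play_rows([
  {"delta_pos": [0.001, 0.0003, 0], "delta_rot": [0, 0, 0], "claw": 10},
  {"delta_pos": [0.002, 0.0006, 0], "delta_rot": [0, 0, 0], "claw": 10},
  {"delta_pos": [0.003, 0.0008, 0], "delta_rot": [0, 0, 0], "claw": 10},
  {"delta_pos": [0.003, 0.0008, 0], "delta_rot": [0, 0, 0], "claw": 10},
])

```text
time: 18.6
eef_pos: [0.4934, 0.0055, 0.126]
tcp_rot: [0.442, 0.553, -0.439, 0.554]
contact_force: [-1.8, 0.3, 1.9]
opening: 0.205
```

```bash
python3 -c "from h import *;look()"
```

```text
deg 105.3 r 0.0705 Ft -1.6 needle (np.float64(23.8), np.float64(213.2), np.float64(223.7), np.float64(0.0), 11.4) t 18.6
```

Emit:
play_rows([
  {"delta_pos": [0.001, 0.0002, 0], "delta_rot": [0, 0, 0], "claw": 10},
  {"delta_pos": [0.002, 0.0005, 0], "delta_rot": [0, 0, 0], "claw": 10},
  {"delta_pos": [0.003, 0.0007, 0], "delta_rot": [0, 0, 0], "claw": 10},
  {"delta_pos": [0.003, 0.0007, 0], "delta_rot": [0, 0, 0], "claw": 10},
])

```text
time: 18.98
eef_pos: [0.4973, 0.0064, 0.126]
tcp_rot: [0.443, 0.552, -0.438, 0.555]
contact_force: [0.9, 2.0, -0.5]
opening: 0.204
```

```bash
python3 -c "from h import *;look()"
```

```text
deg 102.1 r 0.0704 Ft 1.3 needle (np.float64(13.5), np.float64(214.3), np.float64(224.6), np.float64(0.0), 10.8) t 18.9833
```

Emit:
play_rows([
  {"delta_pos": [0.0007, 0.0001, 0], "delta_rot": [0, 0, 0], "claw": 10},
  {"delta_pos": [0.0014, 0.0003, 0], "delta_rot": [0, 0, 0], "claw": 10},
  {"delta_pos": [0.002, 0.0004, 0], "delta_rot": [0, 0, 0], "claw": 10},
  {"delta_pos": [0.002, 0.0004, 0], "delta_rot": [0, 0, 0], "claw": 10},
])

```text
time: 19.37
eef_pos: [0.4997, 0.0068, 0.126]
tcp_rot: [0.443, 0.552, -0.438, 0.555]
contact_force: [1.0, 1.0, 1.6]
opening: 0.206
```

```bash
python3 -c "from h import *;look()"
```

```text
deg 100.1 r 0.0704 Ft 1.1 needle (np.float64(1.9), np.float64(214.5), np.float64(225.9), np.float64(0.0), 10.1) t 19.3667
```

Emit:
play_rows([
  {"delta_pos": [0.0007, 0.0001, 0], "delta_rot": [0, 0, 0], "claw": 10},
  {"delta_pos": [0.0014, 0.0002, 0], "delta_rot": [0, 0, 0], "claw": 10},
  {"delta_pos": [0.002, 0.0003, 0], "delta_rot": [0, 0, 0], "claw": 10},
  {"delta_pos": [0.002, 0.0003, 0], "delta_rot": [0, 0, 0], "claw": 10},
])

```text
time: 19.75
eef_pos: [0.502, 0.0072, 0.126]
tcp_rot: [0.443, 0.551, -0.437, 0.555]
contact_force: [0.3, 1.4, 0.7]
opening: 0.207
```

```bash
python3 -c "from h import *;look()"
```

```text
deg 98.2 r 0.0704 Ft 0.5 needle (np.float64(-13.1), np.float64(213.9), np.float64(227.6), np.float64(0.0), 12.2) t 19.75
```

Emit:
play_rows([
  {"delta_pos": [-0.0012, -0.0001, 0], "delta_rot": [0, 0, 0], "claw": 10},
  {"delta_pos": [-0.0025, -0.0003, 0], "delta_rot": [0, 0, 0], "claw": 10},
  {"delta_pos": [-0.0038, -0.0006, 0], "delta_rot": [0, 0, 0], "claw": 10},
  {"delta_pos": [-0.005, -0.0008, 0], "delta_rot": [0, 0, 0], "claw": 10},
  {"delta_pos": [-0.0063, -0.0011, 0], "delta_rot": [0, 0, 0], "claw": 10},
  {"delta_pos": [-0.0076, -0.0014, 0], "delta_rot": [0, 0, 0], "claw": 10},
  {"delta_pos": [-0.0088, -0.0017, 0], "delta_rot": [0, 0, 0], "claw": 10},
  {"delta_pos": [-0.01, -0.0021, 0], "delta_rot": [0, 0, 0], "claw": 10},
  {"delta_pos": [-0.0105, -0.0023, 0], "delta_rot": [0, 0, 0], "claw": 10},
  {"delta_pos": [-0.0105, -0.0023, 0], "delta_rot": [0, 0, 0], "claw": 10},
])

```text
time: 20.63
eef_pos: [0.492, 0.0051, 0.1261]
tcp_rot: [0.444, 0.551, -0.437, 0.556]
contact_force: [2.8, 2.6, -2.2]
opening: 0.205
```

```bash
python3 -c "from h import *;look()"
```

```text
deg 106.5 r 0.0705 Ft 3.4 needle (np.float64(24.4), np.float64(213.3), np.float64(223.6), np.float64(0.0), 11.4) t 20.6333
```

Emit:
play_rows([
  {"delta_pos": [0, 0, 0], "delta_rot": [0, 0, 0], "claw": 10},
  {"delta_pos": [0, 0, 0], "delta_rot": [0, 0, 0], "claw": 10},
  {"delta_pos": [0, 0, 0], "delta_rot": [0, 0, 0], "claw": 40},
  {"delta_pos": [0, 0, 0], "delta_rot": [0, 0, 0], "claw": 40},
  {"delta_pos": [0, 0, 0], "delta_rot": [0, 0, 0], "claw": 40},
  {"delta_pos": [0, 0, 0], "delta_rot": [0, 0, 0], "claw": 40},
  {"delta_pos": [0, 0, 0.02], "delta_rot": [0, 0, 0], "claw": 40},
  {"delta_pos": [0, 0, 0.05], "delta_rot": [0, 0, 0], "claw": 40},
  {"delta_pos": [0, 0, 0.08], "delta_rot": [0, 0, 0], "claw": 40},
  {"delta_pos": [0, 0, 0.11], "delta_rot": [0, 0, 0], "claw": 40},
  {"delta_pos": [0, -0.04, 0.12], "delta_rot": [0, 0, 0], "claw": 40},
  {"delta_pos": [0, -0.08, 0.12], "delta_rot": [0, 0, 0], "claw": 40},
  {"delta_pos": [0, -0.12, 0.12], "delta_rot": [0, 0, 0], "claw": 40},
  {"delta_pos": [0, -0.16, 0.12], "delta_rot": [0, 0, 0], "claw": 40},
  {"delta_pos": [0, -0.2, 0.12], "delta_rot": [0, 0, 0], "claw": 40},
  {"delta_pos": [0, -0.24, 0.12], "delta_rot": [0, 0, 0], "claw": 40},
  {"delta_pos": [0, -0.28, 0.12], "delta_rot": [0, 0, 0], "claw": 40},
  {"delta_pos": [0, -0.3, 0.12], "delta_rot": [0, 0, 0], "claw": 40},
  {"delta_pos": [0, -0.3, 0.12], "delta_rot": [0, 0, 0], "claw": 40},
])

```text
time: 22.27
eef_pos: [0.4913, -0.2994, 0.2461]
tcp_rot: [0.445, 0.55, -0.439, 0.555]
contact_force: [0.6, 0.1, 0.5]
opening: 0.468
```

Run:
```python
from h import *
im=look();cv2.imwrite("pics/top5.png",im)
cv2.imwrite("pics/t5.png",cv2.resize(im[130:320,140:380],None,fx=3.1,fy=3.1,interpolation=cv2.INTER_CUBIC))
```

```text
deg -95.0 r 0.2378 Ft -0.6 needle (np.float64(25.6), np.float64(213.1), np.float64(223.6), np.float64(0.0), 12.4) t 22.2667
```

View pics/t5.png

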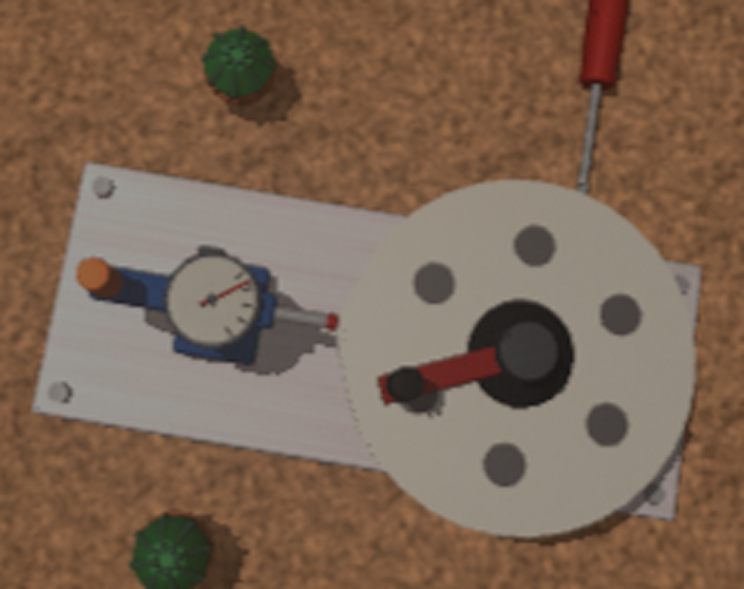

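```bash
python3 -c "
from plant import ctrl
print(ctrl.sign_off())"
```

```text
the job is handed in; nothing more can be done
None
```

The gauge is swung in to its stop and the spool is parked with the crest of its high spot under the pointer. The job is handed in at about 22 s on the robot's clock.

- **Gauge:** I swung it in by the orange knob. The force rose to about 13 N when it met the stop.
- **Finding the crest:** I gripped the crank knob at 20 N, turned it slowly over the bump, then back. Equal needle readings on the two flanks, at three levels, put the crest at a crank angle of 106.4 to 106.5°. I set it to 106.5° and let go.
- **After release:** The needle stands about 87° (1.51 rad) from its rest reading, its full range. That was the highest reading I took.
- **Other checks:** At 106.5° the force was 3.4 N, close to the steady 3 N drag, as expected on the crest. My first estimate from the camera was 105.6°, and the force while turning read nearer 107 to 110°. I trusted the needle, because the force readings are noisy by about 1 N.
- **Surroundings:** In the last picture the arm is clear and touching nothing. The cacti and screwdriver look to be where they started, which I judged by eye only.

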